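Release the crucible tray with the two-button interlock

ROBOT

A 6-joint arm with a two-finger parallel gripper is mounted at the origin on the work surface. World frame = base frame: x ahead of the robot, y to its left, z up, the work surface at z = 0. Lengths are in mm, angles in rad, forces in N, time in s.
With the tool pointing down it reaches from about 350 to 775 mm from the base axis. Payload 7.3 kg.
Tool frame: the origin (TCP) lies midway between the tips of the shut fingers; the grasp point (between the pads) lies 19 mm behind it; z points along the fingers, y is the line along which they close (so a half turn about z gives the same grasp; the last joint's range is limited). The gripper opens to 92 mm and grips with 3 to 60 N. Pads are 19 mm wide; open, the fingers measure 130 mm over their backs; the gripper's body (75 mm by 190 mm) begins 47 mm behind the grasp point.
Start: joints at [-1.459, 0.342, 1.524, -0, 1.275, -0.146], TCP at [133.873, -507.666, 204.341] pointing down, gripper open.
Joint ranges: [-2.53, 2.53], [-0.77, 2.02], [0.04, 2.7], [-1, 4.14], [0.28, 2.66], [-3.11, 3.11]. Speed limits (rad/s): [2.57, 2.57, 3.14, 3.14, 3.14, 3.14].

INTERFACE

Orientations are given as a unit quaternion [x, y, z, w].
In Python, from cell import robot gives the robot as it stands. The module is installed in compiled form; this text tells all that it offers.
- The arm moves only by the tool arm_command, never from a script. Its argument "rows" is a list of rows, each a list of 2 entries, a list of its own where there are three numbers: the shift along the tool's x, y, z in cm, then the turn, a rotation vector about the tool's x, y, z in degrees. In form: [[[tx, ty, tz], [wx, wy, wz]], ...]. A call has exactly 5 rows; each row shifts and turns the commanded pose from where the row before left it, along the tool's axes as they then stand; what a row does not reach is not made up. A row lasts 1/10 s, in which the tool goes at most 50 mm and 8.59 degrees, less where a joint would pass 70% of its speed; a pose out of reach is approached as far as the arm can. A call with a gripper value outside its range is refused whole. "gripper" is the gripper command: -1 is shut, 1 is fully open, values between are in proportion, set as the call begins (left out, the last holds). The fingers move at their own pace and stop on an object; the grip force is fixed at half the most. Time passes only in rows, so rows that do not move let the fingers close, or fill a call up. It gives the time, the measured TCP pose, the force, the opening and the grip force at its end, in the units of the state.
- robot.read_state(): the state, without advancing time (a new reading comes with each control period).
- robot.read_camera(name): name is "side" or "top" or "wrist"; returns (picture, depth): 420x560x3 uint8, blue, green, red; 420x560 float32, mm along the optical axis (not along the pixel's ray), 0 where there is no reading.
- robot.calibration(name): a dict with "K" (3x3 intrinsics, pixels), "rvec" (rotation vector, rad) and "tvec" (3), from world to camera coordinates, as OpenCV has them; the wrist camera has in their place "tool_from_camera" (4x4, takes a point from camera to tool coordinates, whose origin is the TCP and whose axes are the flange's). Camera axes: x right, y down, z forward; pixel columns grow to the right and rows downward; lengths in mm; the calibration is good to about 2 mm. The wrist camera is an equidistant fisheye: a pixel r from the principal point sees the ray r / f radians off the axis. A picture is of the moment at which its call begins: read the wrist's pose just before it. calibration takes no time and is no camera call.
- robot.close_job(): hands the job in; it is judged then, once.
Trained networks look in the newest picture that a camera, given by its name, has taken for a name from the list of things; names that differ only in an ending like _2 or _b are one class to them, and where a whole thing is asked for, a point or a joint stands for the part that bears it (a point fixed in the world has none). Each returns a list of dicts, best first, with "score" (0 to 1); they miss things now and then, are a little off and sometimes report something else, mostly with a low value. They report only what shows in the picture. A call takes as long as a camera call.
- robot.outline_of(camera, label): "pixels" (420x560 bool, what is visible of it).
- robot.place_of(camera, label): "xyz" ([x, y, z] in mm, in world coordinates, good to about 4 mm: a listed point, or the origin of a listed thing).
The state is a dict: "clock": time; "joints": joint angles; "joint_vel": joint speeds; "joint_torque": joint torques, N m; "ee_pos": TCP position; "orientation": TCP orientation; "force": force on the tool from outside, world axes, zero at the start; "ft_torque": the same for the moment, N m; "finger_gap": finger opening in mm; "gripper_force": force on a finger pad.
Only numpy, scipy, OpenCV 4.12 (cv2) and the standard library are available. Lean on these libraries where they do the work, as an engineer would, in place of code of your own. Each camera call takes 0.05 s, during which the arm holds its last target. There are 200 camera calls.

TASK

Set one fingertip of the gripper on each of the two blue buttons on top of the crucible loader and press both fully down together; keep both held down until the blue-fronted crucible tray has slid all the way out by itself, then let both buttons come up again. Do not push or pull the tray, do not press the two small grey keys, and leave the bottle, jar, crucible and brass fitting where they stand.

Things in the scene. Friction and masses are not known exactly. Their poses are not given: they have to be found in the camera images.
- station: crucible loader, fixed to the bench: a cream box 160 mm deep (its x), 190 mm wide (its y) and 85 mm high, flat top, blue stripes on its sides. Origin at the centre of its underside; its own -x side is the tray front, +y is left seen from behind the robot at yaw 0. It stands at yaw within 0.5 rad of 0
- blue_left_top (a point): centre of the top face of the left blue button (round, 28 mm across), at x -30, y +30 mm in the loader's frame; 97 mm above the bench when up, moving down with the button. The two blue buttons are 60 mm apart centre to centre, along the loader's y; between them there is only the flat panel, 12 mm lower (85 mm above the bench), with a painted blue line
- blue_right_top (a point): the same for the right blue button, at x -30, y -30 mm in the loader's frame
- blue_left (a joint): how far the left blue button is pressed: 0 up, 0.007 m fully down. Spring: 1.2 N at the start to 4 N fully down, so about 8 N for both. It springs back up when let go
- blue_right (a joint): the same for the right blue button
- tray (a joint): how far the tray is out of the loader's front: 0 shut, 0.060 m fully out. Its top is below 65 mm above the bench. Each blue button carries a latch that frees the tray only below about 5 mm of travel, so both must be down at once; then a damped spring drives the tray out in about 2 s. If a button is let up early, the latch catches the tray at its next tooth (every 18 mm). Once fully out it stays out when the buttons come up
- tray_front (a point): middle of the outer face of the tray's blue front panel (144 mm wide, 50 mm high), 37 mm above the bench; shut, it lies 90 mm from the loader's origin along the loader's -x
- grey_left (a joint): small grey key (18 mm across) at x +45, y +30 mm in the loader's frame, behind the blue buttons, top 94 mm above the bench: 0 up, 0.007 m down. Not to be pressed
- grey_right (a joint): the same grey key at x +45, y -30 mm. Not to be pressed
- reagent: loose amber glass bottle, 52 mm across, 105 mm tall, standing beside the loader; origin at the centre of its underside
- crucible: loose white ceramic crucible, 44 mm across, 38 mm tall; origin at the centre of its underside
- standard_jar: loose small jar with a black lid, 48 mm across, 55 mm tall; origin at the centre of its underside
- fitting: loose brass collar, 38 mm across, 24 mm tall, bore 18 mm; origin at the centre of its underside

How it is judged:
By the outcome, as a careful person would: the job done as asked, in the order asked, and still so for the second after the job is handed in, with the robot touching nothing.
It also fails if it takes over 35 s, if anything falls off the work surface, if the arm or the gripper's body presses on something with over 40 N, if the wrist force passes 120 N, or if a joint passes its speed limit or range.

## Working session

There is one attempt and no reset: what is moved stays moved. The work goes in short steps, Python scripts to look and compute and a tool call to move; the robot and the scene stay as the last step left them, time stands still between calls to the robot, and variables do not carry over. Pictures are saved under pics/ and viewed, at most 10 in all, crops included, and the job is handed in when it is done.

Besides the shell and the picture viewer there is one more tool, called after "Request:" as a command line: name --argument value ..., lists and objects as JSON in quotes. arm_command: Moves the arm, as the interface text tells. Its arguments: {"type":"object","properties":{"rows":{"type":"array","items":{"type":"array"}},"gripper":{"type":"number"}},"required":["rows"]}

```bash
mkdir -p pics
python3 - <<'E'
from cell import robot
import cv2
s=robot.read_state(); print(s['clock'],s['ee_pos'],s['orientation'],s['finger_gap'],s['force'])
for c in ('top','side'):
    im,d=robot.read_camera(c); cv2.imwrite(f'pics/{c}1.png',im)
    for l in ('blue_left_top','blue_right_top','station','tray_front','reagent','crucible','standard_jar','fitting'):
        print(c,l,[(round(r['score'],2),[round(float(v)) for v in r['xyz']]) for r in robot.place_of(c,l)][:2])
E
```

```text
0.0 [ 133.821037   -507.21523277  203.64788159] [ 9.91705834e-01  1.28526122e-01  2.22543933e-05 -7.57327024e-04] 91.40441689936392 [ 0.82502834 -0.35746527 -0.43520352]
top blue_left_top [(0.71, [531, 48, 99])]
top blue_right_top [(0.52, [548, -10, 93]), (0.42, [699, -115, -2])]
top station [(0.87, [566, 26, 1])]
top tray_front [(0.86, [484, -1, 34])]
top reagent [(0.93, [566, -130, 3])]
top crucible [(0.82, [585, 220, 0]), (0.62, [532, 50, 101])]
top standard_jar [(0.71, [472, 172, -1])]
top fitting [(0.79, [705, -113, 1]), (0.16, [550, -10, 94])]
side blue_left_top [(0.61, [529, 46, 96])]
side blue_right_top [(0.43, [547, -10, 99])]
side station [(0.97, [567, 24, 0])]
side tray_front [(0.57, [485, -3, 36])]
side reagent [(0.71, [567, -127, 3])]
side crucible [(0.78, [587, 217, 1])]
side standard_jar [(0.84, [474, 169, 1])]
side fitting []
```

View pics/top1.png

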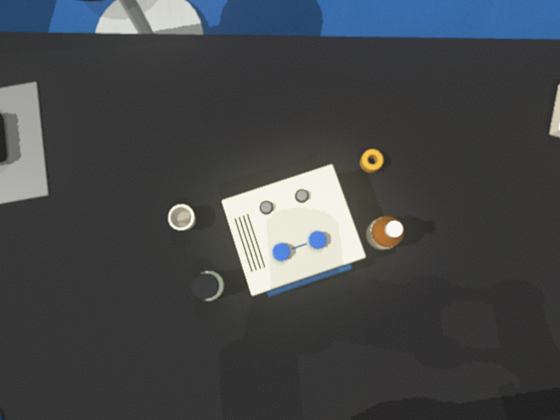

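The top view shows the loader with its two blue buttons at about (282,252) and (318,240). The bottle is to its right at (386,232), and the tray front is along the lower edge. The networks agree with this: button midpoint ≈ (539,19) and yaw ≈ 0.29. I'll move above it with the gripper at about 41 mm.

Request:
arm_command --rows '[[[2.6,-2.0,0],[0,0,0]],[[2.6,-2.0,0],[0,0,0]],[[2.6,-2.0,0],[0,0,0]],[[2.6,-2.0,0],[0,0,0]],[[2.6,-2.0,0],[0,0,0]]]' --gripper -0.11

```text
clock: 1.4
ee_pos: [234.7, -376.8, 204.4]
orientation: [0.992, 0.128, 0.0, 0.0]
force: [0.4, -0.4, 0.7]
finger_gap: 56.3
gripper_force: 0.0
```

Request:
arm_command --rows '[[[2.6,-2.0,0],[0,0,0]],[[2.6,-2.0,0],[0,0,0]],[[2.6,-2.0,0],[0,0,0]],[[2.6,-2.0,0],[0,0,0]],[[2.6,-2.0,0],[0,0,0]]]'

```text
clock: 1.9
ee_pos: [335.0, -246.9, 204.5]
orientation: [0.992, 0.128, 0.0, 0.0]
force: [0.0, 0.1, 0.4]
finger_gap: 40.5
gripper_force: 0.0
```

Request:
arm_command --rows '[[[2.6,-2.0,0],[0,0,0]],[[2.6,-2.0,0],[0,0,0]],[[2.6,-2.0,0],[0,0,0]],[[2.6,-2.0,0],[0,0,0]],[[2.6,-2.0,0],[0,0,0]]]'

```text
clock: 2.4
ee_pos: [435.3, -116.9, 204.5]
orientation: [0.992, 0.129, 0.0, 0.0]
force: [1.5, 0.4, -0.1]
finger_gap: 41.2
gripper_force: 0.0
```

Request:
arm_command --rows '[[[2.6,-2.0,0],[0,0,-1]],[[2.6,-2.0,0],[0,0,-1]],[[2.6,-2.0,0],[0,0,0]],[[2.6,-2.0,0],[0,0,0]],[[2.6,-2.0,0],[0,0,0]]]'

```text
clock: 2.9
ee_pos: [532.2, 15.3, 204.3]
orientation: [0.989, 0.146, 0.0, 0.0]
force: [-0.4, -0.5, -0.1]
finger_gap: 41.0
gripper_force: 0.0
```

```bash
cat > h.py <<'E'
from cell import robot
import cv2, numpy as np
from scipy.spatial.transform import Rotation as R
def blobs(im):
    h=cv2.cvtColor(im,cv2.COLOR_BGR2HSV)
    m=cv2.inRange(h,(105,130,70),(125,255,255))
    n,_,st,ce=cv2.connectedComponentsWithStats(cv2.morphologyEx(m,cv2.MORPH_OPEN,np.ones((5,5))))
    return [(int(s[4]),s[2:4].tolist(),c) for s,c in zip(st[1:],ce[1:]) if s[4]>60]
def hit(o,d,z): return o+d*(z-o[2])/d[2]
def wrist_ray(px,s,c):
    K=c['K']; x=(px[0]-K[0,2])/K[0,0]; y=(px[1]-K[1,2])/K[1,1]; r=np.hypot(x,y)
    d=np.array([np.sin(r)*x/r,np.sin(r)*y/r,np.cos(r)])
    T=np.array(c['tool_from_camera']); q=R.from_quat(s['orientation'])
    return np.array(s['ee_pos'])+q.apply(T[:3,3]), q.apply(T[:3,:3]@d)
def top_ray(px,c):
    M=cv2.Rodrigues(np.array(c['rvec'],float))[0]
    d=M.T@np.linalg.inv(c['K'])@[px[0],px[1],1]
    return -M.T@np.array(c['tvec']).ravel(), d
E
python3 - <<'E'
from h import *
np.set_printoptions(precision=1,suppress=True)
c={k:{a:np.array(b) if a!='x' else b for a,b in robot.calibration(k).items()} for k in('top','wrist')}
s=robot.read_state(); im,d=robot.read_camera('wrist'); cv2.imwrite('pics/w1.png',im)
for b in blobs(im): print('w',b[0],b[1],b[2],hit(*wrist_ray(b[2],s,c['wrist']),97))
for b in blobs(cv2.imread('pics/top1.png')):
    if b[0]<3000: print('t',b[0],b[1],b[2],hit(*top_ray(b[2],c['top']),97))
for l in('blue_left_top','blue_right_top','station'): print(l,[(round(r['score'],2),np.array(r['xyz'])) for r in robot.place_of('wrist',l)])
print(s['clock'],s['ee_pos'],R.from_quat(s['orientation']).as_matrix()[:2,0])
E
```

```text
w 686 [29, 29] [313.6 183. ] [550.1  -8.2  97. ]
w 682 [29, 29] [249.2 186. ] [530.4  47.5  97. ]
t 199 [15, 16] [317.1 239.5] [549.5  -7.4  97. ]
t 200 [15, 16] [280.9 251.6] [529.7  48.4  97. ]
blue_left_top [(0.67, array([528.7,  47.3,  98.9]))]
blue_right_top [(0.97, array([548.6, -12.7,  97. ]))]
station [(0.71, array([572.7,  31.3,   2.3]))]
2.9 [532.2  15.3 204.3] [1.  0.3]
```

View pics/w1.png

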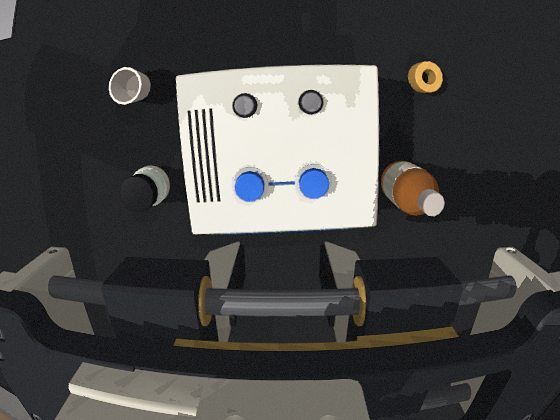

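The wrist view shows the buttons at (249,186) and (314,183). They map to the same positions as the top camera: midpoint (540,20), yaw 0.339. The corrections are to turn −2.6° and shift (+8.9, −1.8) mm, then descend to z ≈ 114.

Request:
arm_command --rows '[[[0,0,0],[0,0,-2.6]],[[0.9,-0.2,2.0],[0,0,0]],[[0,0,3.0],[0,0,0]],[[0,0,2.5],[0,0,0]],[[0,0,1.5],[0,0,0]]]'

```text
clock: 3.6
ee_pos: [537.6, 17.8, 112.5]
orientation: [0.986, 0.168, -0.001, -0.0]
force: [0.5, 0.4, 0.0]
finger_gap: 40.6
gripper_force: 0.0
```

Run:
```python
from h import *
c=robot.calibration('wrist')
s=robot.read_state(); im,d=robot.read_camera('wrist'); cv2.imwrite('pics/w2.png',im)
im2,_=robot.read_camera('side'); cv2.imwrite('pics/s2.png',cv2.resize(im2[100:310,140:420],None,fx=2.8,fy=2.8))
for b in blobs(im): print('w',b[0],b[1],b[2],hit(*wrist_ray(b[2],s,c),97))
print(s['clock'],s['ee_pos'],s['orientation'],s['finger_gap'],s['force'])
```

```text
w 1290 [40, 39] [237.70387597 225.48992248] [531.80413783  47.73868314  97.        ]
w 1284 [40, 39] [327.23442368 225.21884735] [551.212884    -7.28883869  97.        ]
3.6 [537.61943573  17.75023862 112.50770263] [ 9.85866050e-01  1.67528729e-01 -1.48869201e-03 -1.99530495e-04] 40.63561273442589 [0.4868625  0.44913475 0.00844084]
```

View pics/w2.png

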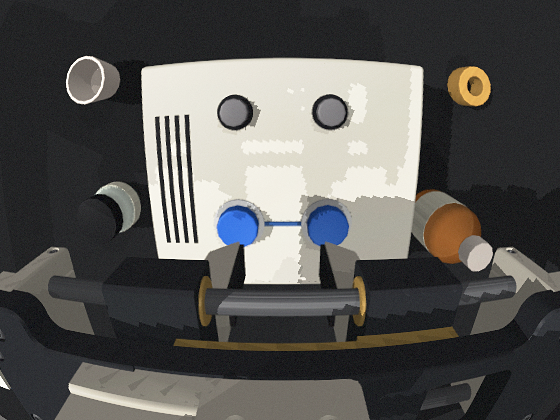

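View pics/s2.png

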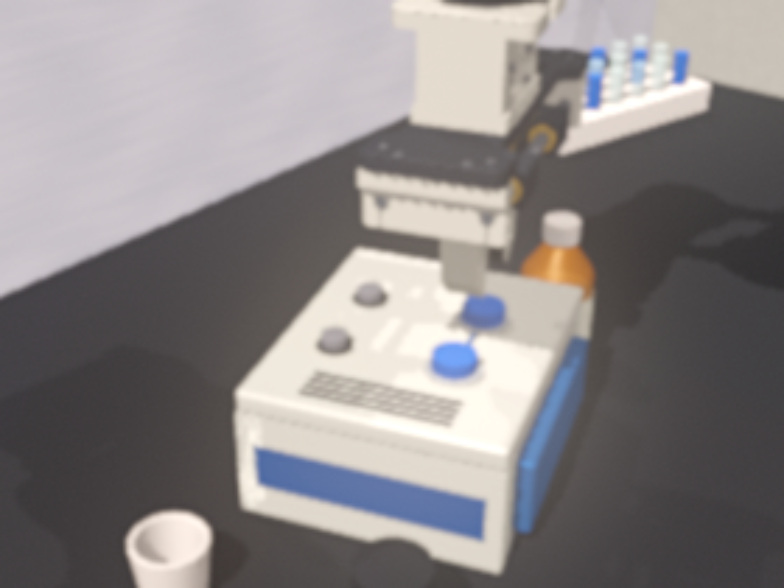

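The wrist view shows both fingertips in line with the buttons at (238,225) and (327,225), about 3 mm short in x. The side view shows the tips clear above the buttons. Before pressing, I'll project the assumed tip outline to check how the fingers are spaced across the buttons.

Run:
```python
from h import *
c=robot.calibration('wrist');K=c['K'];Ti=np.linalg.inv(np.array(c['tool_from_camera']))
im=cv2.imread('pics/w2.png');k=5;x0,y0=190,195
o=cv2.resize(im[y0:y0+110,x0:x0+160],None,fx=k,fy=k)
for sg in(-1,1):
  P=[]
  for x,y in((-9.5,20.4),(9.5,20.4),(9.5,39.4),(-9.5,39.4)):
    p=(Ti@[x,sg*y,0,1])[:3];r=np.arccos(p[2]/np.linalg.norm(p));a=np.arctan2(p[1],p[0])
    P.append([(K[0,2]+K[0,0]*r*np.cos(a)-x0)*k,(K[1,2]+K[1,1]*r*np.sin(a)-y0)*k])
  cv2.polylines(o,[np.int32(P)],True,(0,0,255),1)
cv2.imwrite('pics/w2c.png',o); print(Ti[:3])
```

```text
[[-1.09895540e-03  9.99999390e-01  1.13417974e-04  1.50366407e+00]
 [-9.53919186e-01 -1.01428284e-03 -3.00061922e-01  2.27703839e+01]
 [-3.00061624e-01 -4.37946250e-04  9.53919719e-01  1.96871806e+02]]
```

View pics/w2c.png

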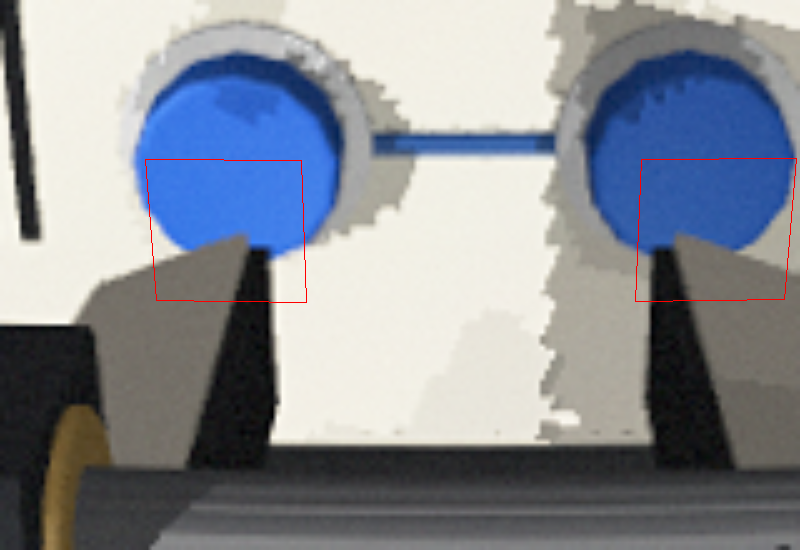

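The tips taper and look higher than my assumed outline, so I'll measure them with the wrist depth image.

Run:
```python
from h import *
np.set_printoptions(precision=1,suppress=True)
c=robot.calibration('wrist');K=np.array(c['K']);T=np.array(c['tool_from_camera'])
s=robot.read_state();im,d=robot.read_camera('wrist')
print(K[0,0],K[0,2],K[1,2],s['clock'],s['ee_pos'],s['finger_gap'])
v,u=np.mgrid[0:420,0:560].astype(float)
x=(u-K[0,2])/K[0,0];y=(v-K[1,2])/K[1,1];r=np.hypot(x,y)+1e-9
t=np.tan(r)*d
P=np.stack([t*x/r,t*y/r,d],-1)@T[:3,:3].T+T[:3,3]
m=(d>0)&(abs(P[...,1])<70)&(v>230)&(v<300)&(P[...,2]<5)&(P[...,2]>-60)&(abs(P[...,0])<30)
for sg in(-1,1):
  Q=P[m&(P[...,1]*sg>0)]
  for z in range(-50,5,5):
    q=Q[(Q[:,2]>=z)&(Q[:,2]<z+5)]
    if len(q): print(sg,z,len(q),'x',np.percentile(q[:,0],[5,95]),'y',np.percentile(q[:,1],[2,98]))
for uv in((236,244),(240,243),(242,246),(245,250),(327,246),(238,220),(280,230)): print(uv,im[uv[1],uv[0]],d[uv[1],uv[0]],P[uv[1],uv[0]])
```

```text
325.19226210127806 281.7555353122784 204.18305965020429 3.7 [537.2  17.9 112.4] 41.11628989803674
-1 -50 190 x [ 0.2 10.8] y [-35.6 -21.9]
-1 -45 207 x [-3.4 10.7] y [-38.2 -21.8]
-1 -40 190 x [-5.4 10.6] y [-38.1 -21.8]
-1 -35 163 x [-5.7 10.7] y [-35.7 -21.8]
-1 -30 110 x [-7.3 10.6] y [-30.7 -21.7]
-1 -25 30 x [-8.6 10.7] y [-26.  -21.6]
1 -50 173 x [ 0.1 10.7] y [18.7 32.7]
1 -45 213 x [-2.9 10.7] y [18.7 35.1]
1 -40 185 x [-5.2 10.5] y [18.6 34.9]
1 -35 148 x [-5.8 10.6] y [18.6 33.2]
1 -30 104 x [-7.2 10.6] y [18.7 27.6]
1 -25 38 x [-8.  10.4] y [19.  24.2]
(236, 244) [103 112 116] 169.58586 [  9.9 -25.6 -25.5]
(240, 243) [247 132  62] 213.83755 [ -7.9 -29.3  15.3]
(242, 246) [16 18 16] 168.84537 [  9.2 -22.4 -26.5]
(245, 250) [239 248 251] 226.69995 [-18.  -27.4  25.6]
(327, 246) [105 114 119] 166.68825 [ 10.1  22.  -28.5]
(238, 220) [231 123  64] 208.27757 [  8.6 -29.7  14.6]
(280, 230) [230 241 242] 223.02733 [-3.1 -2.7 26.5]
```

Measured: at this opening the tips sit about 22 mm behind the nominal TCP. They are thin and centred at y ≈ ±22.5 mm, so I'll open to about 55 mm for a 60 mm tip spacing, shift 3 mm in x, and measure again.

Request:
arm_command --rows '[[[0.3,0,0.5],[0,0,0]],[[0,0,0.5],[0,0,0]],[[0,0,0.5],[0,0,0]],[[0,0,0],[0,0,0]],[[0,0,0],[0,0,0]]]' --gripper 0.2

```text
clock: 4.25
ee_pos: [542.1, 20.0, 99.3]
orientation: [0.986, 0.168, -0.0, 0.0]
force: [0.5, 0.2, -0.5]
finger_gap: 55.0
gripper_force: 0.0
```

```bash
cat > tips.py <<'E'
from h import *
np.set_printoptions(precision=1,suppress=True)
c=robot.calibration('wrist');K=np.array(c['K']);T=np.array(c['tool_from_camera'])
s=robot.read_state();im,d=robot.read_camera('wrist')
print(s['clock'],s['ee_pos'],s['finger_gap'],s['force'])
v,u=np.mgrid[0:420,0:560].astype(float)
x=(u-K[0,2])/K[0,0];y=(v-K[1,2])/K[1,1];r=np.hypot(x,y)+1e-9
t=np.tan(r)*d
P=np.stack([t*x/r,t*y/r,d],-1)@T[:3,:3].T+T[:3,3]
h=cv2.cvtColor(im,cv2.COLOR_BGR2HSV)
blue=cv2.inRange(h,(105,130,70),(125,255,255))>0
m=(d>0)&(abs(P[...,1])<70)&(v>215)&(v<300)&~blue&(P[...,2]>-40)&(abs(P[...,0])<14)&(P[...,2]<s['ee_pos'][2]-93)
for sg in(-1,1):
  Q=P[m&(P[...,1]*sg>0)]
  for z in range(-40,0,2):
    q=Q[(Q[:,2]>=z)&(Q[:,2]<z+2)]
    if len(q)>2: print(sg,z,len(q),'x',np.percentile(q[:,0],[5,95]),'y',np.percentile(q[:,1],[2,98]))
  q=P[blue&(P[...,1]*sg>0)&(d>0)]; print('button',np.percentile(q,1,0),np.percentile(q,99,0),np.median(q,0))
cv2.imwrite('pics/tips%.0f.png'%(s['clock']*100),cv2.resize(im[180:320,180:380],None,fx=4,fy=4))
E
python3 tips.py; ls pics
```

```text
4.25 [542.1  20.   99.3] 55.021195860544346 [ 0.5  0.2 -0.5]
-1 -40 88 x [-6.5 10.6] y [-45.1 -28.6]
-1 -38 76 x [-7.1 10.8] y [-44.6 -28.8]
-1 -36 72 x [-6.4 10.7] y [-44.  -28.7]
-1 -34 69 x [-6.2 10.5] y [-42.2 -28.8]
-1 -32 58 x [-8.1 10.4] y [-41.  -28.7]
-1 -30 53 x [-5.8 10.5] y [-38.5 -28.8]
-1 -28 41 x [-5.5 10.4] y [-35.7 -28.8]
-1 -26 37 x [-5.9 10.4] y [-34.8 -29. ]
-1 -24 13 x [-10.4  10.1] y [-33.1 -29.1]
button [-378.5 -548.     0.1] [10.3 -2.  96.4] [  0.4 -27.5   2. ]
1 -40 85 x [-5.  10.7] y [25.9 41.9]
1 -38 77 x [-8.7 10.6] y [25.9 41.3]
1 -36 74 x [-3.3 10.5] y [25.8 41.2]
1 -34 74 x [-7.6 10.5] y [25.7 39.6]
1 -32 60 x [-6.7 10.4] y [25.8 37.9]
1 -30 53 x [-7.7 10.3] y [25.7 35.8]
1 -28 53 x [-7.8 10.5] y [25.7 34.4]
1 -26 25 x [-7.1 10.5] y [25.8 31.2]
1 -24 14 x [-9.8 10.1] y [25.9 29.7]
button [-14.4   2.5 -22.1] [10.5 41.6 13.4] [ 1.2 26.   2. ]
s2.png
side1.png
tips425.png
top1.png
w1.png
w2.png
w2c.png
```

View pics/tips425.png

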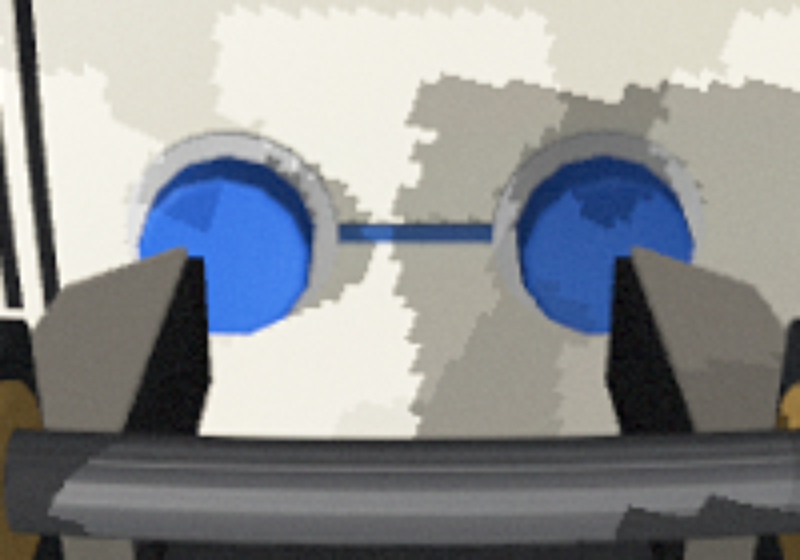

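Request:
arm_command --rows '[[[0,0,0.6],[0,0,0]],[[0,0,0.6],[0,0,0]],[[0,0,0.4],[0,0,0]],[[0,0,0.2],[0,0,0]],[[0,0,0],[0,0,0]]]'

```text
clock: 4.8
ee_pos: [541.9, 20.0, 80.8]
orientation: [0.986, 0.168, -0.0, -0.0]
force: [0.0, -0.4, -0.6]
finger_gap: 55.1
gripper_force: 0.0
```

```bash
python3 tips.py | grep -v " -[34]"
```

```text
4.8 [541.9  20.   80.8] 55.110077067644646 [ 0.  -0.4 -0.6]
-1 -28 39 x [-7.3 10.5] y [-36.2 -29. ]
-1 -26 45 x [-5.8 10.4] y [-35.4 -29. ]
-1 -24 10 x [-9.7 10.3] y [-32.8 -29.3]
-1 -18 8 x [-12.6   0.8] y [-37.7 -17.5]
-1 -16 12 x [-12.8   5.2] y [-40.9 -16.7]
-1 -14 3 x [-6.9 -1.1] y [-17.  -16.2]
button [-386.1 -547.4  -18.6] [11.1 -2.  78.6] [  1.1 -25.2 -16.4]
1 -28 43 x [-9.  10.5] y [25.7 33.9]
1 -26 33 x [-7.7 10.6] y [25.8 31.9]
1 -24 13 x [-4.3 10.3] y [26.  30.5]
1 -18 10 x [-13.2   6. ] y [20.9 40.3]
1 -16 6 x [-9.9  5.9] y [16.6 41.3]
button [-14.    1.6 -22.3] [11.2 39.2 -5.1] [  2.6  23.4 -16.3]
```

The view shows both tips within the button discs: left button at crop (225,245), right at (605,245). The tips are about 7 mm above the tops, so I'll press now.

Request:
arm_command --rows '[[[0,0,0.3],[0,0,0]],[[0,0,0.3],[0,0,0]],[[0,0,0.3],[0,0,0]],[[0,0,0.3],[0,0,0]],[[0,0,0],[0,0,0]]]'

```text
clock: 5.35
ee_pos: [542.3, 19.9, 69.5]
orientation: [0.986, 0.168, 0.0, 0.0]
force: [-2.3, -0.2, 6.1]
finger_gap: 55.1
gripper_force: 3.0
```

Request:
arm_command --rows '[[[0,0,0.1],[0,0,0]],[[0,0,0.1],[0,0,0]],[[0,0,0],[0,0,0]],[[0,0,0],[0,0,0]],[[0,0,0],[0,0,0]]]'

```text
clock: 5.85
ee_pos: [542.3, 19.9, 68.0]
orientation: [0.986, 0.168, 0.0, 0.0]
force: [-2.0, -0.6, 6.8]
finger_gap: 54.8
gripper_force: 3.6
```

Request:
arm_command --rows '[[[0,0,0.1],[0,0,0]],[[0,0,0.05],[0,0,0]],[[0,0,0],[0,0,0]],[[0,0,0],[0,0,0]],[[0,0,0],[0,0,0]]]'

```text
clock: 6.35
ee_pos: [542.4, 19.9, 67.7]
orientation: [0.986, 0.168, 0.001, 0.0]
force: [-5.3, -0.4, 16.8]
finger_gap: 54.7
gripper_force: 8.4
```

Run:
```python
from h import *
s=robot.read_state();print(s['clock'],s['ee_pos'],s['force'],s['gripper_force'],s['ft_torque'])
im,_=robot.read_camera('side');cv2.imwrite('pics/s3.png',cv2.resize(im[100:310,140:420],None,fx=2.8,fy=2.8))
im,_=robot.read_camera('top')
for c in('top','side'): print(robot.place_of(c,'tray_front')[:1])
```

```text
6.35 [542.42004053  19.9418817   67.74505135] [-5.29362877 -0.38345295 16.78719639] 8.430895870551467 [ 0.08892519  0.99602269 -0.03417354]
[{'xyz': [447.7, -13.8, 34.8], 'score': 0.96}]
[{'xyz': [447.9, -16.1, 37.6], 'score': 0.85}]
```

View pics/s3.png

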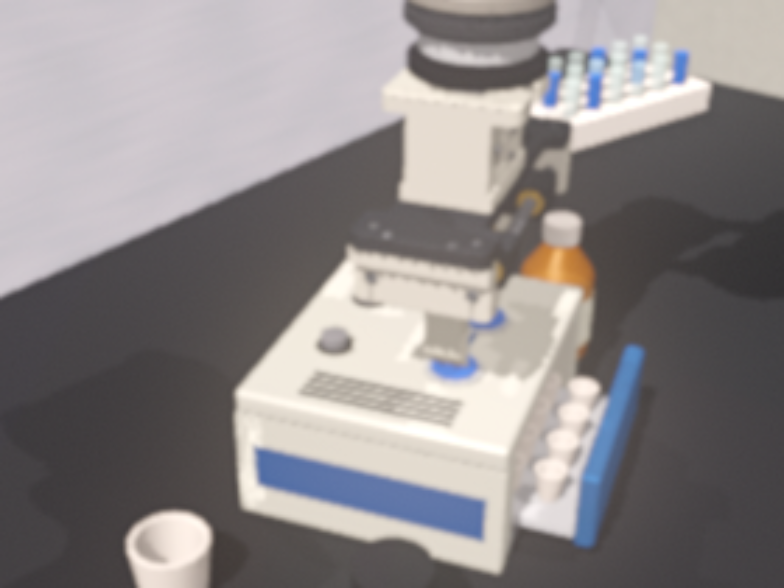

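The side view shows both buttons pressed at crop (455,368) and (487,318), and the tray about 40 mm out with its front at (610,445). The force jumped to 17 N, so the buttons are bottomed. Holding.

Request:
arm_command --rows '[[[0,0,0],[0,0,0]],[[0,0,0],[0,0,0]],[[0,0,0],[0,0,0]],[[0,0,0],[0,0,0]],[[0,0,0],[0,0,0]]]'

```text
clock: 7.05
ee_pos: [542.4, 19.9, 67.7]
orientation: [0.986, 0.168, 0.001, 0.0]
force: [-5.3, -0.1, 16.4]
finger_gap: 55.4
gripper_force: 8.4
```

Request:
arm_command --rows '[[[0,0,0],[0,0,0]],[[0,0,0],[0,0,0]],[[0,0,0],[0,0,0]],[[0,0,0],[0,0,0]],[[0,0,0],[0,0,0]]]'

```text
clock: 7.55
ee_pos: [542.4, 19.9, 67.7]
orientation: [0.986, 0.168, 0.001, 0.0]
force: [-6.2, -0.3, 16.8]
finger_gap: 55.2
gripper_force: 8.4
```

Request:
arm_command --rows '[[[0,0,0],[0,0,0]],[[0,0,0],[0,0,0]],[[0,0,0],[0,0,0]],[[0,0,0],[0,0,0]],[[0,0,0],[0,0,0]]]'

```text
clock: 8.05
ee_pos: [542.4, 19.9, 67.7]
orientation: [0.986, 0.168, 0.001, 0.0]
force: [-5.9, 0.6, 16.1]
finger_gap: 54.9
gripper_force: 8.4
```

Request:
arm_command --rows '[[[0,0,0],[0,0,0]],[[0,0,0],[0,0,0]],[[0,0,0],[0,0,0]],[[0,0,0],[0,0,0]],[[0,0,0],[0,0,0]]]'

```text
clock: 8.55
ee_pos: [542.4, 19.9, 67.7]
orientation: [0.986, 0.168, 0.001, 0.0]
force: [-6.0, 0.8, 16.4]
finger_gap: 55.1
gripper_force: 8.4
```

Request:
arm_command --rows '[[[0,0,0],[0,0,0]],[[0,0,0],[0,0,0]],[[0,0,0],[0,0,0]],[[0,0,0],[0,0,0]],[[0,0,0],[0,0,0]]]'

```text
clock: 9.05
ee_pos: [542.4, 19.9, 67.7]
orientation: [0.986, 0.168, 0.001, 0.0]
force: [-6.0, 0.6, 16.7]
finger_gap: 55.2
gripper_force: 8.4
```

Run:
```python
from h import *
import time
s=robot.read_state();print(s['clock'],s['force'],s['gripper_force'])
for c in('top','side'):
    im,_=robot.read_camera(c); cv2.imwrite(f'pics/{c}4.png',im); print(robot.place_of(c,'tray_front')[:1])
```

```text
9.05 [-5.96506935  0.55976123 16.69172668] 8.428995902650058
[{'xyz': [427.2, -21.2, 36.0], 'score': 0.8}]
[{'xyz': [425.9, -22.0, 37.3], 'score': 0.89}]
```

The tray front has moved 61 mm from where it started, so the tray is fully out. Lifting straight up.

Request:
arm_command --rows '[[[0,0,-0.5],[0,0,0]],[[0,0,-1],[0,0,0]],[[0,0,-2],[0,0,0]],[[0,0,-3],[0,0,0]],[[0,0,-3],[0,0,0]]]'

```text
clock: 9.75
ee_pos: [541.7, 20.0, 161.6]
orientation: [0.986, 0.168, -0.001, -0.0]
force: [1.3, -0.5, -0.8]
finger_gap: 55.1
gripper_force: 0.0
```

Request:
arm_command --rows '[[[0,0,-2],[0,0,0]],[[0,0,-1],[0,0,0]],[[0,0,0],[0,0,0]],[[0,0,0],[0,0,0]],[[0,0,0],[0,0,0]]]'

```text
clock: 10.25
ee_pos: [541.4, 20.0, 189.3]
orientation: [0.986, 0.168, -0.001, -0.0]
force: [0.3, -0.3, -0.3]
finger_gap: 54.8
gripper_force: 0.0
```

Run:
```python
from h import *
for c in('top','side'):
    im,_=robot.read_camera(c); cv2.imwrite(f'pics/{c}5.png',im)
    for l in('tray_front','blue_left_top','blue_right_top','reagent','crucible','standard_jar','fitting'): print(c,l,[np.round(r['xyz']) for r in robot.place_of(c,l)[:1]])
im,_=robot.read_camera('wrist');cv2.imwrite('pics/w5.png',im);print(robot.read_state()['force'])
```

```text
top tray_front []
top blue_left_top []
top blue_right_top [array([427., -20.,  35.])]
top reagent []
top crucible [array([587., 221.,   2.])]
top standard_jar [array([471., 171.,  -3.])]
top fitting []
side tray_front [array([426., -22.,  38.])]
side blue_left_top [array([528.,  46.,  95.])]
side blue_right_top [array([551.,  -9., 102.])]
side reagent [array([ 569., -128.,    1.])]
side crucible [array([584., 217.,  -2.])]
side standard_jar [array([476., 170.,  -2.])]
side fitting []
[-0.7372523   0.38464896 -0.53064066]
```

View pics/w5.png

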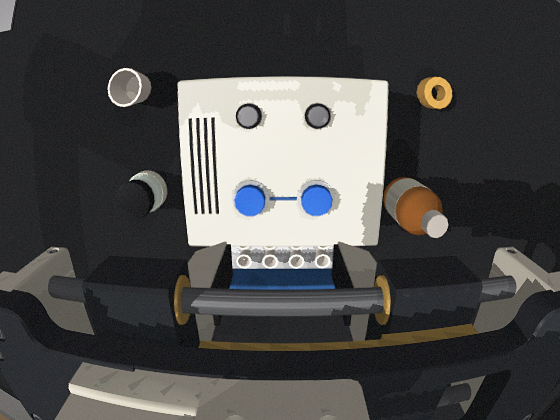

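View pics/side5.png

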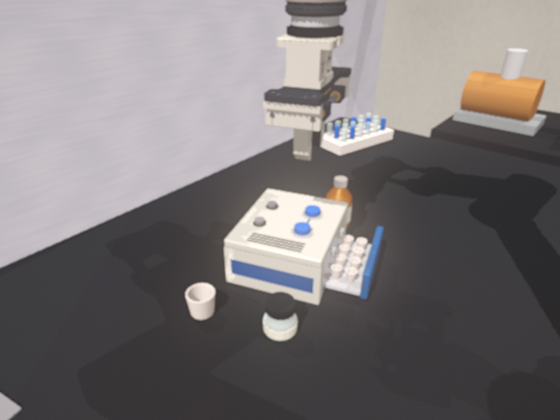

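The wrist view shows both blue buttons up again at (250,200) and (317,200), with the grey keys untouched. The side view shows the tray fully out at (372,260), and the loose items stand where they were. Nothing is touching the robot.

```bash
python3 -c "
from cell import robot
print(robot.close_job())"
```

```text
the job is handed in; nothing more can be done
None
```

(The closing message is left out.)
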